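Clamp a sample jar on the bench shaker

ROBOT

A 6-joint arm with a two-finger parallel gripper is mounted at the origin on a cart in front of the work surface, level with it; the furniture and walls round the work are solid. World frame = base frame: x ahead of the robot, y to its left, z up, the work surface at z = 0. Lengths are in m, angles in degrees, forces in N, time in s.
With the tool pointing down it reaches from about 0.25 to 0.725 m from the base axis. Payload 9.7 kg.
Tool frame: the origin (TCP) lies at the very end of the fingers, on their centre line; the grasp point (between the pads) lies 19 mm behind it; z points along the fingers, y is the line along which they close (so a half turn about z gives the same grasp; the last joint's range is limited). The gripper opens to 85 mm and grips with 20 to 120 N. Pads are 22 mm wide; open, the fingers measure 114 mm over their backs; the gripper's body (76 mm by 85 mm) begins 54 mm behind the grasp point. The pads swing forward as they close: fully open they stand 13 mm farther back than shut.
Start: joints at [-75.459, 4.979, 10.078, 95.1, 0, 90], TCP at [0.138, -0.532, 0.231] pointing down, gripper open.
Joint ranges: [-179.16, 179.16], [-48.56, 103.87], [-65.8, 70.77], [-126.05, 130.52], [-82.76, 87.17], [-180, 180]. Speed limits (degrees/s): [127.2, 127.2, 147.25, 180, 180, 180].

INTERFACE

Orientations are given as [roll, pitch, yaw] about the fixed x, y, z axes, in that order (R = Rz(yaw) Ry(pitch) Rx(roll)).
In Python, from workcell import bot, viewer, finder gives the robot as it stands. The module is installed in compiled form; this text tells all that it offers.
- The arm moves only by the shell command python3 -m inch 'ROWS' [FORCE]. ROWS is JSON, a list that holds one entry, the list of rows, each a list of 7 numbers: the opening in per cent of the stroke, from 0 (shut) to 100 (fully open), then the shift along the tool's x, y, z in mm, then the turn, a rotation vector about the tool's x, y, z in degrees. In form: [[[grip, tx, ty, tz, ax, ay, az], ...]]. A call has 1 to 8 rows; each row shifts and turns the commanded pose from where the row before left it, along the tool's axes as they then stand; what a row does not reach is not made up. A row lasts 1/8 s, in which the tool goes at most 62.5 mm and 10.7 degrees, less where a joint would pass 70% of its speed; a pose out of reach is approached as far as the arm can. A call with a gripper value outside its range is refused whole. The fingers move at their own pace and stop on an object; FORCE is the grip in N (left out, the last holds). Time passes only in rows, so rows that do not move let the fingers close. It gives the time, the measured TCP pose, the force, the opening and the grip force at its end, in the units of the state.
- bot.get_obs(): the state, without advancing time (a new reading comes with each control period).
- viewer.camera(name): name is "scene" or "top" or "wrist"; returns a dict with "pixels" (420x560x3 uint8, red, green, blue), "vfov" (degrees; the focal length in pixels is half the picture's height over the tangent of half this angle, whatever the lens; pixels are square), "cx", "cy" (the principal point, pixels), "R" (3x3) and "t" (3): a world point X has camera coordinates R X + t. Camera axes: x right, y down, z forward; pixel columns grow to the right and rows downward; lengths in m; the calibration is good to about 2 mm. A picture is of the moment at which its call begins. There is no depth.
- bot.job_done(): hands the job in; it is judged then, once.
Trained networks look in the newest picture that a camera, given by its name, has taken for a name from the list of things; names that differ only in an ending like _2 or _b are one class to them, and where a whole thing is asked for, a point or a joint stands for the part that bears it (a point fixed in the world has none). Each returns a list of dicts, best first, with "conf" (0 to 1); they miss things now and then, are a little off and sometimes report something else, mostly with a low value. They report only what shows in the picture. A call takes as long as a camera call. They do not tell look-alikes from the thing itself.
- finder.outline_of(camera, thing): "pixels" (420x560 bool, what is visible of it) and "extent" ([centre column, centre row, width, height] in pixels, round what is visible of it).
- finder.mark_of(camera, thing): "position" ([column, row] in pixels: a listed point, or the origin of a listed thing).
The state is a dict: "time": time; "q": joint angles; "qd": joint speeds; "joint_efforts": joint torques, N m; "ee_pos": TCP position; "tcp_rot": TCP orientation; "wrist_force": force on the tool from outside, world axes, zero at the start; "torque": the same for the moment, N m; "opening": finger opening in m; "grasp_force": force on a finger pad.
Only numpy, scipy, OpenCV 4.12 (cv2) and the standard library are available. Lean on these libraries where they do the work, as an engineer would, in place of code of your own. Each camera call takes 0.05 s, during which the arm holds its last target. There are 200 camera calls.

TASK

Get the bench shaker ready to run: with the back of a finger, swing the steel clamp strap over the blue-lidded jar in its nest until it meets its stop, then push the red cam lever all the way down with a fingertip so that the rubber pad presses on the lid. Only push, with no more force than the clamp needs: grip and lift nothing, leave that jar standing in the nest, and do not disturb the other jar, the tin and the ring on the desk.

Things in the scene. Friction and masses are not known exactly. Their poses are not given: they have to be found in the camera images.
- shaker: bench shaker, a fixed white and grey box 140 x 170 mm (x, y) with an aluminium plate on top, the plate's top 62 mm above the desk; origin under its centre on the desk; its x axis points from its front panel (knob and switch) to its back, its y axis from the clamp post towards the jar nest, z up
- nest (a point): centre of the black rubber nest ring on the plate, at the plate's top; 45 mm along the shaker's +y from its centre; ring 62 mm outside, 11 mm high; the jar stands in it
- post (a point): point on the upright axis of the clamp post, 30 mm along the shaker's -y from its centre, 137 mm above the desk: the mid-height of the strap bar with the clamp open. The strap and the lever turn about this axis together
- strap_pivot (a joint): swing of the clamp strap about the post, rad: 0 = over the jar, against its stop (the strap then points along the shaker's +y); positive = swung out towards the shaker's front (at 1.57 it points along the shaker's -x). Starts 0.9 to 1.45. Moves with a light, constant friction (about 1.5 N at the nose) and stays where it is left
- strap_nose (a point): mid-height of the steel strap near its round nose, 95 mm from the post axis. The strap bar is 24 mm wide, 12 mm thick, level, ends 100 mm from the post axis; its underside is 131 mm above the desk, 13 mm above the jar's lid
- strap: the strap with its hub (30 mm diameter round the post) and the pad; origin at point post (lower by up to 6 mm when clamped), its y axis points along the strap to the nose, z up
- clamp_pad: round black rubber pad, 23 mm diameter, on a sprung spindle through the strap, 75 mm from the post axis; its underside is 3 mm above the jar's lid with the lever at 0, 1.6 mm with it at 0.35; origin at the strap's mid-height. Pressing the lever down lowers the strap 5.7 mm and the pad then bears on the lid with some 11 N. The spindle's nut stands 13 mm above the strap
- cam_lever (a joint): angle of the red cam lever, rad: 0 = up (85 degrees above level), 1.40 = fully down against its stop (5 degrees above level). The lever stands over the post and goes down away from the strap's nose, so that it ends pointing opposite to the strap. Starts 0.05 to 0.35; constant friction, about 4 to 6 N at its end; it stays where it is left
- lever_end (a point): point in the middle of the red lever handle's rounded end, 75 mm from its pin; the handle is 18 to 21 mm wide, 10 mm thick, and ends 85 mm from the pin
- cam_pin (a point): centre of the level pin that the lever turns on, on the post's axis, 162 mm above the desk; level with the strap's width, so the lever moves in the upright plane through the strap's length
- lever_handle: the lever's handle and cam; origin at the cam pin
- jar_mid (a point): centre, half-way up, of the closed plastic sample jar with the blue lid that stands in the nest: 46 mm diameter, 56 mm high, its lid's top 118 mm above the desk; loose
- red_jar_mid (a point): centre of the sample jar with the red lid on the desk behind the shaker (46 mm diameter, 56 mm high); loose, not to be touched
- tin_mid (a point): centre of the open aluminium soil tin on the desk beside the nest end of the shaker (63 mm diameter, 42 mm high); loose, not to be touched
- ring_mid (a point): centre of the brass cutter ring on the desk beside the post end of the shaker (63 mm diameter, 25 mm high); loose, not to be touched
- jar: the sample jar with the blue lid; origin at the centre of its underside
There are look-alikes about, which are no part of the job. What is meant by the jar is not orange, and is the larger of those in its own colour.

How it is judged:
By the outcome, as a careful person would: the job done as asked, in the order asked, and still so for the second after the job is handed in, with the robot touching nothing.
It also fails if it takes over 48 s, if anything falls off the work surface, if the arm or the gripper's body presses on something with over 40 N, if the wrist force passes 120 N, or if a joint passes its speed limit or range.

## Working session

There is one attempt and no reset: what is moved stays moved. The work goes in short steps, Python scripts to look and compute and a shell command to move; the robot and the scene stay as the last step left them, time stands still between calls to the robot, and variables do not carry over. Pictures are saved under pics/ and viewed, at most 10 in all, crops included, and the job is handed in when it is done.

```bash
mkdir -p pics
cat > h.py <<'E'
import numpy as np, cv2
from workcell import bot, viewer, finder
def cam(n):
    c=viewer.camera(n); c['f']=210/np.tan(np.radians(c['vfov'])/2); c['R']=np.array(c['R']); c['t']=np.array(c['t']); return c
def ray(c,p):
    d=c['R'].T@np.array([(p[0]-c['cx'])/c['f'],(p[1]-c['cy'])/c['f'],1]); return -c['R'].T@c['t'],d
def atz(c,p,z):
    o,d=ray(c,p); return o+d*(z-o[2])/d[2]
def proj(c,X):
    x=c['R']@np.array(X)+c['t']; return [c['cx']+c['f']*x[0]/x[2],c['cy']+c['f']*x[1]/x[2]]
E
python3 - <<'E'
from h import *
Z=dict(shaker=0,nest=.062,post=.137,strap_nose=.137,lever_end=.235,cam_pin=.162,jar_mid=.090,red_jar_mid=.028,tin_mid=.021,ring_mid=.0125)
ims=[]
for n in("scene","top"):
    c=cam(n); ims.append(c['pixels'])
    for k,z in Z.items():
        for m in finder.mark_of(n,k)[:3]:
            print(n,k,round(m['conf'],2),np.round(m['position']),np.round(atz(c,m['position'],z),3))
    cv2.imwrite(f'pics/{n}.png',cv2.resize(c['pixels'][:,:,::-1],(784,588)))
print(bot.get_obs())
E
```

```text
scene shaker 0.72 [295. 251.] [0.597 0.251 0.   ]
scene shaker 0.71 [316. 275.] [0.513 0.246 0.   ]
scene nest 0.67 [292. 248.] [0.536 0.287 0.062]
scene post 0.93 [336. 211.] [0.516 0.21  0.137]
scene strap_nose 0.81 [337. 244.] [0.43  0.258 0.137]
scene strap_nose 0.55 [339. 161.] [0.68  0.11  0.137]
scene lever_end 0.57 [338. 164.] [0.517 0.213 0.235]
scene cam_pin 0.58 [336. 201.] [0.512 0.214 0.162]
scene cam_pin 0.25 [341. 162.] [0.636 0.133 0.162]
scene jar_mid 0.86 [218. 252.] [0.549 0.428 0.09 ]
scene jar_mid 0.6 [291. 236.] [0.538 0.29  0.09 ]
scene jar_mid 0.59 [260. 318.] [0.368 0.422 0.09 ]
scene red_jar_mid 0.51 [286. 225.] [0.654 0.246 0.028]
scene tin_mid 0.83 [248. 275.] [0.545 0.375 0.021]
scene ring_mid 0.57 [391. 274.] [0.443 0.124 0.012]
top shaker 0.81 [311. 228.] [0.513 0.241 0.   ]
top nest 0.95 [294. 216.] [0.537 0.284 0.062]
top post 0.66 [311. 228.] [0.503 0.249 0.137]
top post 0.58 [328. 224.] [0.512 0.212 0.137]
top post 0.57 [327. 227.] [0.506 0.213 0.137]
top strap_nose 0.66 [305. 265.] [0.423 0.263 0.137]
top lever_end 0.56 [334. 214.] [0.523 0.207 0.2
[... 374 characters left out ...]
 264.] [0.423 0.121 0.013]
{'time': 1.1, 'q': array([-7.54575565e+01,  4.97990213e+00,  1.00759278e+01,  9.51002247e+01,
       -2.20860877e-04,  9.00011041e+01]), 'qd': array([ 0.08292761, -0.01273546, -0.04055205,  0.03837583, -0.09598907,
        0.00095032]), 'joint_efforts': array([ 5.15313841e-04, -5.20119023e+01,  4.64857543e+01,  1.85518256e-03,
        1.10606607e-04, -4.15117779e-05]), 'ee_pos': array([ 0.13809697, -0.53235858,  0.23125403]), 'tcp_rot': array([-1.79995801e+02,  2.20941796e-04,  1.45413394e+01]), 'wrist_force': array([ 0.21880404,  0.49214332, -0.18965665]), 'torque': array([-0.02839614,  0.05087705, -0.02226287]), 'grasp_force': 0.0, 'opening': 0.08549802499194473}
```

View pics/scene.png

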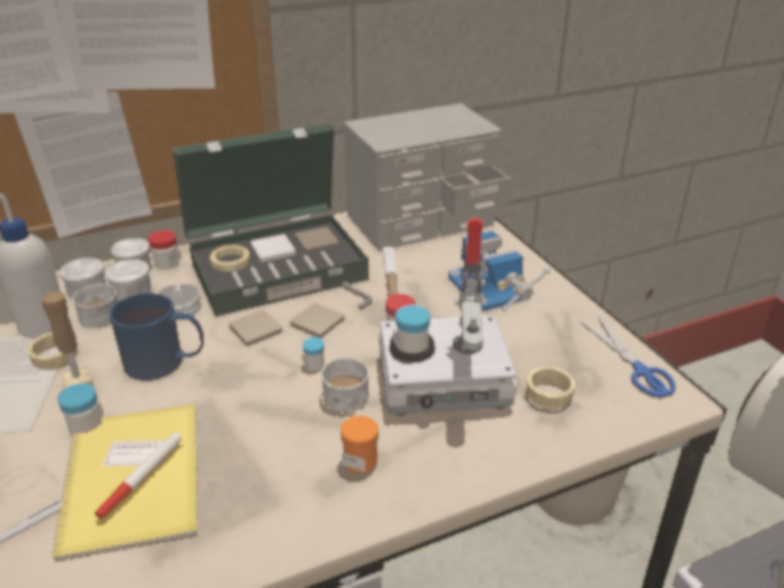

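View pics/top.png

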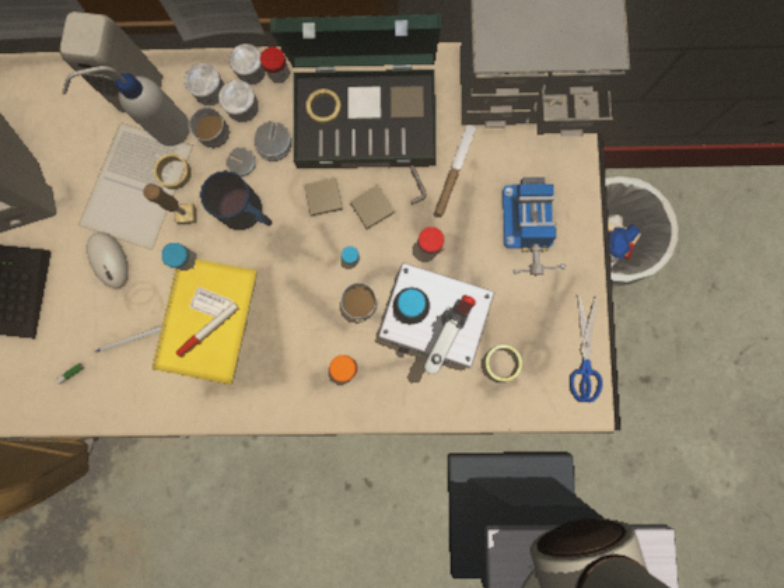

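The top view shows the shaker at about (310,228), the post at (328,224), the nose at (305,265) and the blue jar in its nest at (294,216). The two cameras agree to about 1 cm. The shaker's yaw is about -20° and the strap is at about 1.4 rad. I'll approach high, on the right side of the strap.

```bash
cat >> h.py <<'E'
def rows(pts,n,start=None,grip=0):
    """pts: list of (x,y,z,yaw) in m,deg, tool down; n rows per segment. prints rounded tool-frame rows"""
    if start is None:
        o=bot.get_obs(); start=[*o['ee_pos'],o['tcp_rot'][2]]
    cur=np.array(start,float); out=[]
    for p,k in zip(pts,n):
        p=np.array(p,float); a=cur.copy()
        for i in range(1,k+1):
            w=a+(p-a)*i/k; d=(w[:3]-cur[:3])*1000; c,s=np.cos(np.radians(cur[3])),np.sin(np.radians(cur[3]))
            t=np.round([c*d[0]+s*d[1], s*d[0]-c*d[1], -d[2]]); az=round(cur[3]-w[3],1)
            out.append([grip,*[int(v) for v in t],0,0,az])
            cur=np.array([cur[0]+(c*t[0]+s*t[1])/1000,cur[1]+(s*t[0]-c*t[1])/1000,cur[2]-t[2]/1000,cur[3]-az])
    for i in range(0,len(out),8): print(str([out[i:i+8]]).replace(' ',''))
E
python3 -c "
from h import *
rows([(.412,.209,.231,151)],[16])"
```

```text
[[[0,28,-41,0,0,0,np.float64(-8.5)],[0,34,-35,0,0,0,np.float64(-8.6)],[0,39,-31,0,0,0,np.float64(-8.5)],[0,43,-24,0,0,0,np.float64(-8.5)],[0,46,-18,0,0,0,np.float64(-8.5)],[0,48,-11,0,0,0,np.float64(-8.6)],[0,50,-3,0,0,0,np.float64(-8.5)],[0,49,4,0,0,0,np.float64(-8.5)]]]
[[[0,48,11,0,0,0,np.float64(-8.6)],[0,46,18,0,0,0,np.float64(-8.5)],[0,43,25,0,0,0,np.float64(-8.5)],[0,38,30,0,0,0,np.float64(-8.5)],[0,34,37,0,0,0,np.float64(-8.6)],[0,28,41,0,0,0,np.float64(-8.5)],[0,21,44,0,0,0,np.float64(-8.5)],[0,15,47,0,0,0,np.float64(-8.6)]]]
```

```bash
sed -i 's/az=round(cur\[3\]-w\[3\],1)/az=float(round(cur[3]-w[3],1))/' h.py
python3 -m inch '[[[0,28,-41,0,0,0,-8.5],[0,34,-35,0,0,0,-8.5],[0,39,-31,0,0,0,-8.5],[0,43,-24,0,0,0,-8.5],[0,46,-18,0,0,0,-8.5],[0,48,-11,0,0,0,-8.5],[0,50,-3,0,0,0,-8.5],[0,49,4,0,0,0,-8.5]]]'
python3 -m inch '[[[0,48,11,0,0,0,-8.5],[0,46,18,0,0,0,-8.5],[0,43,25,0,0,0,-8.5],[0,38,30,0,0,0,-8.5],[0,34,37,0,0,0,-8.5],[0,28,41,0,0,0,-8.5],[0,21,44,0,0,0,-8.5],[0,15,47,0,0,0,-8.5]]]'
python3 - <<'E'
from h import *
Z=dict(nest=.062,post=.137,strap_nose=.137,cam_pin=.162,clamp_pad=.137,jar_mid=.09)
for n in("wrist","top"):
    c=cam(n)
    for k,z in Z.items():
        for m in finder.mark_of(n,k)[:2]:
            print(n,k,round(m['conf'],2),np.round(m['position']),np.round(atz(c,m['position'],z),3))
    cv2.imwrite(f'pics/{n}2.png',c['pixels'][:,:,::-1])
o=bot.get_obs();print(o['time'],o['ee_pos'],o['tcp_rot'],o['opening'],o['wrist_force'])
E
```

```text
time: 2.1
ee_pos: [0.2764, -0.1604, 0.2315]
tcp_rot: [179.9, 0.0, 82.8]
wrist_force: [0.3, -0.5, 0.7]
opening: -0.0
grasp_force: 0.0
time: 3.1
ee_pos: [0.4149, 0.2096, 0.2314]
tcp_rot: [180.0, 0.0, 150.8]
wrist_force: [0.8, -1.0, -0.2]
opening: 0.0
grasp_force: 0.0
wrist nest 0.9 [387. 243.] [0.53  0.286 0.062]
wrist post 0.56 [335. 292.] [0.506 0.217 0.137]
wrist post 0.26 [342. 308.] [0.526 0.215 0.137]
wrist strap_nose 0.65 [341. 192.] [0.424 0.263 0.137]
wrist strap_nose 0.25 [388. 243.] [0.485 0.278 0.137]
wrist cam_pin 0.7 [386. 243.] [0.469 0.274 0.162]
wrist cam_pin 0.56 [340. 312.] [0.509 0.216 0.162]
wrist clamp_pad 0.61 [338. 216.] [0.442 0.251 0.137]
wrist jar_mid 0.77 [482. 250.] [0.569 0.366 0.09 ]
wrist jar_mid 0.62 [441. 107.] [0.413 0.376 0.09 ]
top nest 0.67 [294. 217.] [0.536 0.285 0.062]
top post 0.58 [328. 227.] [0.505 0.21  0.137]
top strap_nose 0.92 [306. 264.] [0.424 0.261 0.137]
top strap_nose 0.33 [295. 218.] [0.527 0.284 0.137]
top cam_pin 0.75 [328. 225.] [0.507 0.214 0.162]
top clamp_pad 0.75 [308. 268.] [0.418 0.256 0.137]
top clamp_pad 0.53 [294. 217.] [0.529 0.285 0.137]
top jar_mid 0.69 [249. 184.] [0.612 0.389 0.09 ]
top jar_mid 0.66 [242. 262.] [0.43  0.406 0.09 ]
3.8 [0.41464109 0.20747611 0.23146134] [1.79981803e+02 1.37104092e-02 1.50501332e+02] 1.0482098763454895e-05 [ 0.43194257  0.00388393 -0.27844234]
```

View pics/wrist2.png

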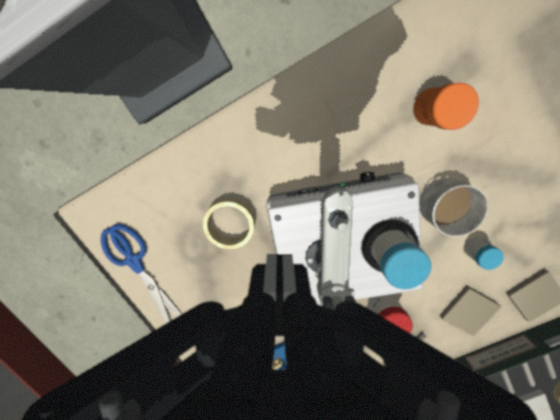

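The wrist view shows the strap running vertically from (340,190) to (335,295), with my finger to its left and clear of it. I'll go out 8 mm, down to z 0.130, then up to contact.

```bash
python3 -m inch '[[[0,2,0,20,0,0,0],[0,2,0,25,0,0,0],[0,2,0,25,0,0,0],[0,2,0,20,0,0,0],[0,0,0,11,0,0,0],[0,0,6,0,0,0,0],[0,0,6,0,0,0,0],[0,0,6,0,0,0,0]]]'
python3 -m inch '[[[0,0,4,0,0,0,0],[0,0,4,0,0,0,0],[0,2,7.5,0,0,0,5],[0,2,7.5,0,0,0,5],[0,2,7.5,0,0,0,5],[0,2,7.5,0,0,0,5]]]'
python3 - <<'E'
from h import *
for n in("wrist","top"):
    c=cam(n)
    for m in finder.mark_of(n,"strap_nose")[:2]:
            print(n,round(m['conf'],2),np.round(m['position']),np.round(atz(c,m['position'],.137),3))
    cv2.imwrite(f'pics/{n}3.png',c['pixels'][:,:,::-1])
E
```

```text
time: 4.8
ee_pos: [0.4172, 0.2281, 0.131]
tcp_rot: [179.9, 0.0, 150.5]
wrist_force: [-0.2, -0.6, -1.0]
opening: -0.0
grasp_force: 0.0
time: 5.55
ee_pos: [0.432, 0.2632, 0.1303]
tcp_rot: [-180.0, 0.0, 130.4]
wrist_force: [-0.5, -0.8, 0.5]
opening: 0.0001
grasp_force: 0.8
wrist 0.85 [329. 261.] [0.445 0.287 0.137]
```

View pics/wrist3.png

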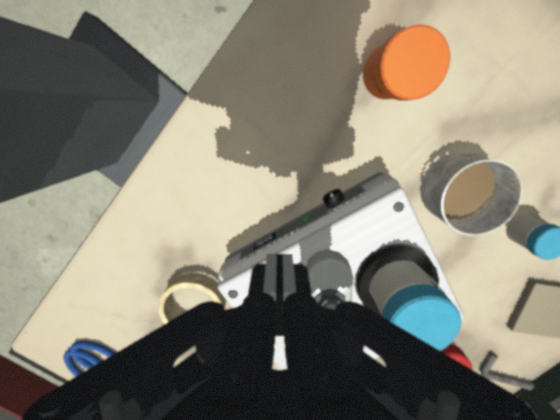

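The strap nose is next to the finger at (329,261) and has swung 20° with it, leaving about 60°. Next I'll swing about 55° more.

```bash
python3 -m inch '[[[0,2,7.5,0,0,0,5],[0,2,7.5,0,0,0,5],[0,2,7.5,0,0,0,5],[0,2,7.5,0,0,0,5],[0,2,7.5,0,0,0,5],[0,2,7.5,0,0,0,5]]]'
python3 -m inch '[[[0,2,7.5,0,0,0,5],[0,2,7.5,0,0,0,5],[0,2,7.5,0,0,0,5],[0,2,7.5,0,0,0,5],[0,0.8,3,0,0,0,2]]]'
python3 - <<'E'
from h import *
for n in("wrist","top","scene"):
    c=cam(n)
    for k,z in dict(strap_nose=.137,post=.137,nest=.062).items():
      for m in finder.mark_of(n,k)[:2]:
            print(n,k,round(m['conf'],2),np.round(m['position']),np.round(atz(c,m['position'],z),3))
print(bot.get_obs()['wrist_force'])
E
```

```text
time: 6.5
ee_pos: [0.4655, 0.2944, 0.1303]
tcp_rot: [-180.0, -0.0, 100.5]
wrist_force: [-2.1, -0.2, 0.2]
opening: 0.0002
grasp_force: 0.9
time: 7.12
ee_pos: [0.4982, 0.3043, 0.1302]
tcp_rot: [-180.0, -0.0, 78.6]
wrist_force: [-1.7, 1.3, -0.4]
opening: 0.0003
grasp_force: 0.9
wrist strap_nose 0.65 [331. 260.] [0.524 0.31  0.137]
top strap_nose 0.3 [359. 263.] [0.427 0.147 0.137]
scene strap_nose 0.88 [285. 217.] [0.537 0.303 0.137]
scene post 0.67 [338. 213.] [0.509 0.211 0.137]
scene nest 0.69 [291. 250.] [0.532 0.291 0.062]
[-1.28000276  0.68181978  0.33731713]
```

```bash
python3 -m inch '[[[0,0.8,3,0,0,0,2],[0,0.8,3,0,0,0,2],[0,0.4,1.5,0,0,0,1],[0,0.4,1.5,0,0,0,1]]]'
python3 -m inch '[[[0,0.4,1.5,0,0,0,1],[0,0.4,1.5,0,0,0,1]]]'
python3 -m inch '[[[0,0,1,0,0,0,0],[0,0,1,0,0,0,0]]]'
```

```text
time: 8.22
ee_pos: [0.5077, 0.3046, 0.1303]
tcp_rot: [-180.0, -0.0, 72.5]
wrist_force: [-0.4, 1.6, -0.2]
opening: -0.0001
grasp_force: 0.9
time: 8.48
ee_pos: [0.5107, 0.3044, 0.1303]
tcp_rot: [-180.0, -0.0, 70.5]
wrist_force: [-1.6, 2.4, -1.1]
opening: 0.0001
grasp_force: 0.9
time: 8.72
ee_pos: [0.5126, 0.3036, 0.1303]
tcp_rot: [180.0, -0.0, 70.6]
wrist_force: [-1.9, 2.3, 0.1]
opening: 0.0004
grasp_force: 0.9
```

```bash
for i in 1; do python3 -m inch '[[[0,0,1,0,0,0,0],[0,0,1,0,0,0,0]]]'; done
python3 - <<'E'
from h import *
c=cam("wrist");cv2.imwrite('pics/w4.png',c['pixels'][:,:,::-1])
for m in finder.mark_of("wrist","strap_nose")[:2]:print(m['conf'],atz(c,m['position'],.137))
print(bot.get_obs()['wrist_force'])
E
```

```text
time: 8.98
ee_pos: [0.5141, 0.3032, 0.1303]
tcp_rot: [-180.0, -0.0, 70.6]
wrist_force: [-5.1, 4.5, -0.3]
opening: -0.0003
grasp_force: 2.6
0.96 [0.54162729 0.30619345 0.137     ]
[-4.36235557  4.27678723  0.8953042 ]
```

View pics/w4.png

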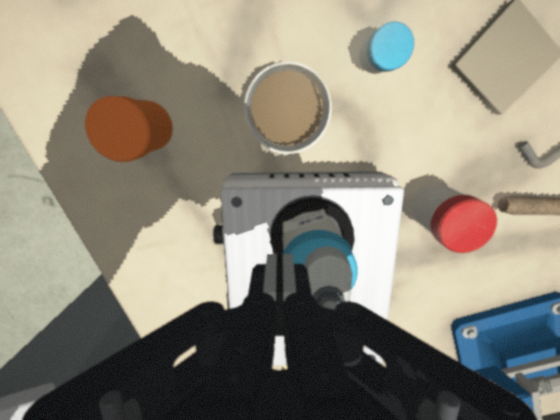

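The nose at about (325,262) now lies over the blue lid, in line with the shaker's sides. The force is rising, so I'll push one small step more to confirm the stop.

```bash
python3 -m inch '[[[0,0,1,0,0,0,0],[0,0,0,0,0,0,0]]]'
```

```text
time: 9.32
ee_pos: [0.5146, 0.3031, 0.1302]
tcp_rot: [-179.9, -0.0, 70.6]
wrist_force: [-5.8, 4.7, -0.0]
opening: -0.0
grasp_force: 3.4
```

```bash
python3 -m inch '[[[0,0,1.5,0,0,0,0],[0,0,0,0,0,0,0]]]'
```

```text
time: 9.57
ee_pos: [0.5156, 0.3028, 0.1301]
tcp_rot: [-179.8, -0.0, 70.6]
wrist_force: [-8.5, 6.0, 1.0]
opening: -0.0002
grasp_force: 4.8
```

That is firmly against the stop (about 10 N). I'll back off, rise, and measure the strap and lever.

```bash
python3 -m inch '[[[0,0,-12,0,0,0,0],[0,0,-20,0,0,0,0],[0,0,0,-30,0,0,0],[0,0,0,-50,0,0,0],[0,0,0,-50,0,0,0],[0,0,0,0,0,0,0]]]'
python3 - <<'E'
from h import *
for n in("wrist","top","scene"):
    c=cam(n); L=[]
    for k,z in dict(strap_nose=.137,post=.137,cam_pin=.162,lever_end=.233,clamp_pad=.137,nest=.062).items():
      for m in finder.mark_of(n,k)[:2]:
            print(n,k,round(m['conf'],2),np.round(m['position']),np.round(atz(c,m['position'],z),3))
    cv2.imwrite(f'pics/{n}5.png',c['pixels'][:,:,::-1])
a=cv2.imread('pics/scene5.png')[100:310,200:480];b=cv2.imread('pics/top5.png')[140:320,220:460]
cv2.imwrite('pics/m5.png',np.hstack([cv2.resize(a,(400,300)),cv2.resize(b,(400,300))]))
print(bot.get_obs()['ee_pos'])
E
```

```text
time: 10.32
ee_pos: [0.4868, 0.3135, 0.265]
tcp_rot: [179.7, -0.3, 70.6]
wrist_force: [-0.9, -0.4, -0.4]
opening: -0.0002
grasp_force: 0.0
wrist strap_nose 0.7 [340. 189.] [0.543 0.306 0.137]
wrist strap_nose 0.21 [411. 181.] [0.606 0.291 0.137]
wrist post 0.66 [329. 279.] [0.506 0.218 0.137]
wrist post 0.63 [306. 114.] [0.534 0.379 0.137]
wrist cam_pin 0.57 [336. 295.] [0.508 0.216 0.162]
wrist cam_pin 0.55 [328. 280.] [0.506 0.233 0.162]
wrist lever_end 0.37 [331. 280.] [0.509 0.279 0.233]
wrist clamp_pad 0.45 [333. 210.] [0.531 0.288 0.137]
wrist nest 0.61 [319. 192.] [0.527 0.287 0.062]
scene strap_nose 0.93 [284. 218.] [0.535 0.306 0.137]
scene post 0.57 [338. 212.] [0.511 0.209 0.137]
scene cam_pin 0.86 [337. 200.] [0.514 0.211 0.162]
scene cam_pin 0.34 [246. 272.] [0.397 0.431 0.162]
scene clamp_pad 0.63 [390. 278.] [0.319 0.226 0.137]
scene clamp_pad 0.15 [335. 212.] [0.514 0.214 0.137]
scene nest 0.8 [293. 247.] [0.538 0.285 0.062]
[0.48659907 0.3127997  0.2602972 ]
```

View pics/m5.png

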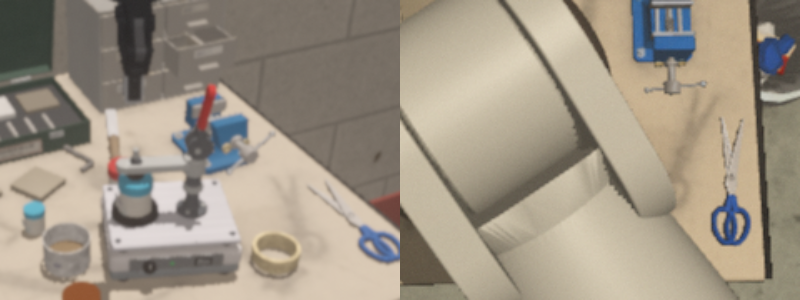

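The scene crop (left) shows the strap lying over the blue-lidded jar. The red lever, from (200,140) up to (210,88), leans away from the strap's nose. I'll move in above the strap on the jar side of the lever, in its plane.

```bash
python3 -m inch '[[[0,-8,27,0,0,0,0],[0,-8,27,10,0,0,0],[0,-8,0,10,0,0,0],[0,-13,0,10,0,0,0],[0,-12,0,5,0,0,0],[0,0,0,0,0,0,0]]]'
python3 - <<'E'
from h import *
o=bot.get_obs();d=o['ee_pos'][:2]-[.509,.213];y=np.array([.338,.941]);print(o['ee_pos'],d@y,d@[.941,-.338])
for n in("wrist","scene"):
    c=cam(n)
    for m in finder.mark_of(n,"lever_end")[:2]: print(n,round(m['conf'],2),m['position'],atz(c,m['position'],.233))
    for q in finder.outline_of(n,"lever_handle")[:2]: print(n,round(q['conf'],2),np.round(q['extent']),np.round(atz(c,q['extent'][:2],.2),3))
    cv2.imwrite(f'pics/{n}6.png',c['pixels'][:,:,::-1])
for a in(.05,.15,.25,.35):
    f=1.483-a; print(a,np.round(proj(c,[.509-.338*.075*np.cos(f),.213-.941*.075*np.cos(f),.162+.075*np.sin(f)])))
E
```

```text
time: 12.12
ee_pos: [0.5209, 0.248, 0.2255]
tcp_rot: [180.0, -0.0, 70.5]
wrist_force: [0.1, -0.6, 0.1]
opening: 0.0002
grasp_force: 0.0
[0.52093496 0.24801107 0.22548656] 0.03697943426612607 -0.0006029466942647793
wrist 0.83 [280.8, 356.9] [0.50341227 0.20051569 0.233     ]
wrist 0.72 [280. 311.  30. 120.] [0.505 0.206 0.2  ]
scene 0.61 [350.3, 167.0] [0.50039484 0.19729851 0.233     ]
scene 0.74 [341. 188.  20.  55.] [0.494 0.217 0.2  ]
0.05 [346. 165.]
0.15 [350. 165.]
0.25 [354. 166.]
0.35 [358. 167.]
```

View pics/wrist6.png

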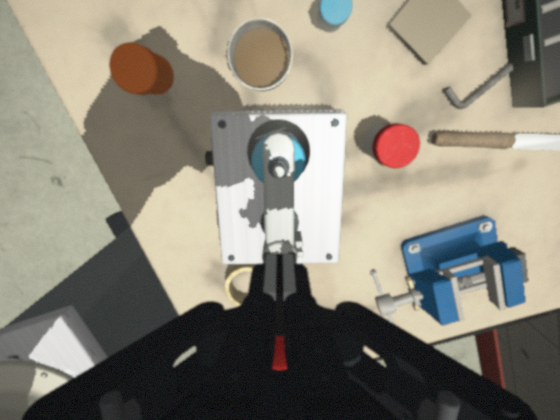

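The wrist view shows the red lever end at (280,357), dead in line behind the finger (column 280). I'll push it over along the arc.

```bash
python3 -m inch '[[[0,-11,0,0,0,0,0],[0,-11,0,0,0,0,0],[0,-9,0,0,0,0,0],[0,-9,0,0,0,0,0],[0,-9,0,2,0,0,0],[0,-5,0,2.5,0,0,0],[0,-5,0,2.5,0,0,0]]]'
python3 -m inch '[[[0,-4.5,0,3.2,0,0,0],[0,-4.5,0,3.2,0,0,0],[0,-4,0,4,0,0,0],[0,-4,0,4,0,0,0]]]'
python3 - <<'E'
from h import *
c=cam("scene")
for m in finder.mark_of("scene","lever_end")[:2]: print(m)
cv2.imwrite('pics/s7.png',cv2.resize(c['pixels'][100:310,200:480,::-1],(560,420)))
E
```

```text
time: 13.3
ee_pos: [0.5016, 0.1928, 0.2186]
tcp_rot: [180.0, -0.0, 70.5]
wrist_force: [2.0, 3.6, 3.1]
opening: -0.0003
grasp_force: 2.1
time: 13.8
ee_pos: [0.4959, 0.1764, 0.2042]
tcp_rot: [179.9, 0.0, 70.5]
wrist_force: [0.4, 0.6, 5.4]
opening: 0.0
grasp_force: 2.4
{'position': [371.5, 178.8], 'conf': 0.67}
{'position': [337.9, 199.7], 'conf': 0.18}
```

View pics/s7.png

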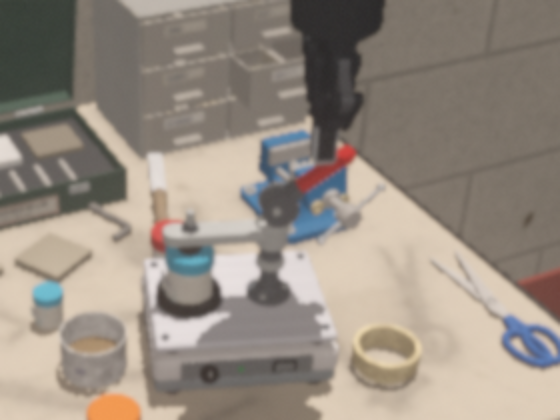

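The lever is half down, about 35° above level, with its end at (345,155) and the finger bearing on it at (325,155). I'll continue.

```bash
python3 -m inch '[[[0,-3.2,0,4.7,0,0,0],[0,-3.2,0,4.7,0,0,0],[0,-2.3,0,5,0,0,0],[0,-2.3,0,5,0,0,0]]]'
python3 -m inch '[[[0,-1.4,0,3.5,0,0,0],[0,-1.4,0,3.5,0,0,0],[0,0,0,2,0,0,0],[0,0,0,0,0,0,0]]]'
```

```text
time: 14.4
ee_pos: [0.4922, 0.166, 0.1848]
tcp_rot: [180.0, 0.1, 70.5]
wrist_force: [0.3, -1.2, 5.3]
opening: 0.0003
grasp_force: 2.6
time: 14.9
ee_pos: [0.4912, 0.1633, 0.1755]
tcp_rot: [180.0, 0.1, 70.5]
wrist_force: [0.7, -2.6, 4.5]
opening: 0.0003
grasp_force: 1.8
```

```bash
python3 -m inch '[[[0,0,0,1.5,0,0,0],[0,0,0,1.5,0,0,0],[0,0,0,0,0,0,0]]]'
python3 -m inch '[[[0,0,0,1,0,0,0],[0,0,0,0,0,0,0]]]'
```

```text
time: 15.28
ee_pos: [0.4911, 0.1634, 0.1725]
tcp_rot: [180.0, 0.1, 70.5]
wrist_force: [-0.2, -3.2, 4.1]
opening: -0.0
grasp_force: 2.1
time: 15.52
ee_pos: [0.4911, 0.1634, 0.1715]
tcp_rot: [180.0, 0.1, 70.5]
wrist_force: [0.4, -3.4, 5.0]
opening: -0.0003
grasp_force: 2.4
```

```bash
python3 -m inch '[[[0,0,0,1,0,0,0],[0,0,0,1,0,0,0],[0,0,0,0,0,0,0]]]'
python3 -m inch '[[[0,0,0,1,0,0,0],[0,0,0,0,0,0,0]]]'
```

```text
time: 15.9
ee_pos: [0.4912, 0.1632, 0.1705]
tcp_rot: [179.9, 0.1, 70.5]
wrist_force: [-3.0, -6.0, 11.1]
opening: 0.0002
grasp_force: 5.4
time: 16.15
ee_pos: [0.4913, 0.163, 0.17]
tcp_rot: [179.9, 0.1, 70.5]
wrist_force: [-3.4, -7.4, 14.7]
opening: -0.0002
grasp_force: 7.2
```

The force climbs steeply, so that is the stop. I'll lift off and check.

```bash
python3 -m inch '[[[0,0,0,-15,0,0,0],[0,0,0,-30,0,0,0],[0,0,0,-40,0,0,0],[0,-40,0,-30,0,0,0],[0,-60,0,0,0,0,0],[0,-60,0,0,0,0,0],[0,-60,0,0,0,0,0],[0,0,0,0,0,0,0]]]'
python3 - <<'E'
from h import *
for n in("scene","top"):
    c=cam(n)
    for k,z in dict(strap_nose=.131,lever_end=.168,jar_mid=.09,red_jar_mid=.028,tin_mid=.021,ring_mid=.0125).items():
      for m in finder.mark_of(n,k)[:1]: print(n,k,round(m['conf'],2),np.round(m['position']),np.round(atz(c,m['position'],z),3))
    cv2.imwrite(f'pics/{n}8.png',c['pixels'][:,:,::-1])
    print(proj(c,[.509-.338*.0747,.213-.941*.0747,.1685]))
a=cv2.imread('pics/scene8.png')[140:310,220:447];b=cv2.imread('pics/top8.png')[150:300,240:440]
cv2.imwrite('pics/m8.png',np.hstack([cv2.resize(a,(400,300),interpolation=cv2.INTER_CUBIC),cv2.resize(b,(400,300),interpolation=cv2.INTER_CUBIC)]))
E
```

```text
time: 17.15
ee_pos: [0.4167, -0.0463, 0.284]
tcp_rot: [180.0, 0.0, 70.2]
wrist_force: [0.5, 0.1, 0.0]
opening: -0.0002
grasp_force: 0.0
scene strap_nose 0.88 [283. 218.] [0.544 0.304 0.131]
scene lever_end 0.98 [378. 196.] [0.488 0.142 0.168]
scene jar_mid 0.94 [258. 318.] [0.368 0.425 0.09 ]
scene red_jar_mid 0.48 [284. 222.] [0.663 0.247 0.028]
scene tin_mid 0.65 [248. 274.] [0.546 0.374 0.021]
scene ring_mid 0.98 [392. 275.] [0.442 0.123 0.012]
[np.float64(378.9200702968393), np.float64(196.69213567370906)]
top strap_nose 0.85 [285. 212.] [0.54  0.304 0.131]
top lever_end 0.55 [363. 233.] [0.489 0.141 0.168]
top jar_mid 0.67 [294. 219.] [0.528 0.284 0.09 ]
top red_jar_mid 0.62 [305. 174.] [0.645 0.256 0.028]
top tin_mid 0.75 [254. 217.] [0.542 0.382 0.021]
top ring_mid 0.67 [362. 262.] [0.427 0.119 0.012]
[np.float64(362.5472987828782), np.float64(235.45667491858603)]
```

View pics/m8.png

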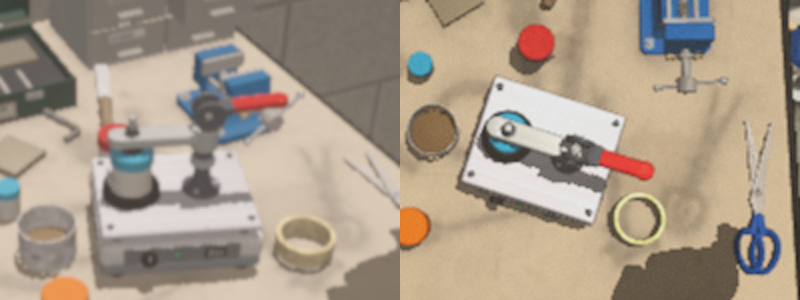

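The crops show the strap over the blue-lidded jar, which is still in its nest. The red lever is down opposite it, its end within 1–2 px of the predicted fully-down position. The ring, tin and red jar have not moved.

```bash
python3 -c "
from workcell import bot
print(bot.job_done())"
```

```text
the job is handed in; nothing more can be done
None
```

The strap is against its stop over the blue-lidded jar and the red lever is fully down; the jar still stands in its nest, nothing else on the desk moved, and the job is handed in at about 17 s.

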